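Complete the row of sample jars

TASK

One sample jar already stands in the three-pocket tray. Fetch the two other jars of the same kind from among the bottles and small things close beside the tray (not from the far end of the bench) and stand them in the two empty pockets, so that the tray holds a neat row of three upright jars, one to a pocket.

Things in the scene. Friction and masses are not known exactly. Their poses are not given: they have to be found in the camera images.
- jar_1_center (a point): First jar to fetch, standing upright on the table: a cylinder 42 mm across and 56 mm tall with a clear body, a plain label and a red screw lid as wide as the body; about 50 g. The point is the jar's centre, half-way up (28 mm above its underside); z runs up the jar. Round, so its yaw does not matter for the grasp. It stands left or right of the tray; a brown bottle, a dropper bottle or a brass weight may stand 9 cm or more away, centre to centre.
- jar_2_center (a point): Second jar to fetch, standing upright on the table, identical to the first: a cylinder 42 mm across and 56 mm tall with a clear body, a plain label and a red screw lid as wide as the body; about 50 g. The point is the jar's centre, half-way up (28 mm above its underside); z runs up the jar. Round, so its yaw does not matter for the grasp. 
- jar_3_center (a point): The identical jar that already stands in one of the three pockets of the tray (any of them): a cylinder 42 mm across and 56 mm tall with a clear body, a plain label and a red screw lid as wide as the body; about 50 g. The point is the jar's centre, half-way up (28 mm above its underside); z runs up the jar. Round, so its yaw does not matter for the grasp. Loose, it may be brushed over.
- tray: White tray, 81 mm (its x) by 231 mm (its y) and 16 mm high, with a thin steel bail projecting 17 mm from each end; it does not move. Origin: the centre of its underside, on the table; z up. Three square pockets 69 mm wide lie in a row along its y axis, centred at y = -75, 0 and +75 mm, x = 0. The pockets' floor is 6 mm above the table; the walls round and between them are 6 mm thick and their tops 16 mm above the table (10 mm above the floor).
Mind the look-alikes: they are no part of the job. Leave any black, purple or turquoise look-alike of the part that bears jar_2_center alone.

How it is judged:
By the outcome, as a careful person would: the job done as asked, in the order asked, and still so for the second after the job is handed in, with the robot touching nothing.
It also fails if it takes over 54 s, if anything falls off the work surface, if the arm or the gripper's body presses on something with over 40 N, if the wrist force passes 120 N, or if a joint passes its speed limit or range.

ROBOT

A 6-joint arm with a two-finger parallel gripper is mounted at the origin on a cart in front of the work surface, level with it; the furniture and walls round the work are solid. World frame = base frame: x ahead of the robot, y to its left, z up, the work surface at z = 0. Lengths are in m, angles in rad, forces in N, time in s.
With the tool pointing down it reaches from about 0.4 to 0.825 m from the base axis. Payload 7 kg.
Tool frame: the origin (TCP) lies between the finger pads; the fingertips stand 11 mm ahead of it and the grasp point (between the pads) lies 8 mm behind it (arm.tips_ahead is the distance from the TCP to the fingertips, in m); z points along the fingers, x is the direction in which the jaws open and shut, and the axes are right-handed (so a half turn about z gives the same grasp; the last joint's range is limited). The gripper opens to 88 mm and grips with 3 to 60 N. Pads are 19 mm wide; open, the fingers measure 130 mm over their backs; the gripper's body (78 mm by 193 mm) begins 47 mm behind the grasp point.
Start: joints at [1.604, 0.359, 0.012, 0, -1.224, -0.288], TCP at [0.17, 0.653, 0.238] pointing down, gripper open.
Joint ranges: [-3.07, 3.07], [-1.43, 2.12], [-1.02, 1.25], [-3.03, 1.67], [-3.05, -0], [-3.03, 3.03]. Speed limits (rad/s): [2.39, 2.39, 3.01, 3.14, 3.14, 3.14].

INTERFACE

Orientations are given as [roll, pitch, yaw] about the fixed x, y, z axes, in that order (R = Rz(yaw) Ry(pitch) Rx(roll)).
In Python, from station import arm, optics, finder gives the robot as it stands. The module is installed in compiled form; this text tells all that it offers.
- The arm moves only by the tool apply_moves, never from a script. Its argument "increments" is one flat list of numbers, 6 for each row, row after row: the shift along the world's x, y, z in m, then the turn, a rotation vector about the world's x, y, z in rad. In form: [tx, ty, tz, rx, ry, rz, tx, ty, tz, rx, ry, rz, ...]. A call has 1 to 20 rows; each row shifts and turns the pose as measured when the row begins; what a row does not reach is not made up. A row lasts 1/12 s, in which the tool goes at most 41.7 mm and 7.16 degrees, less where a joint would pass 70% of its speed; a pose out of reach is approached as far as the arm can. A call with a gripper value outside its range is refused whole. "hand" is the closure, from 0 (fully open) to 1 (shut), set as the call begins (left out, the last holds). The fingers move at their own pace and stop on an object; "force" is the grip in N (left out, the last holds). Time passes only in rows, so rows that do not move let the fingers close. It gives the time, the measured TCP pose, the force and the opening at its end, in the units of the state.
- arm.get_state(): the state, without advancing time (a new reading comes with each control period).
- optics.grab_frame(name): name is "scene" or "top" or "wrist"; returns the picture (420x560x3 uint8, red, green, blue); there is no depth.
- optics.camera_model(name): a dict with "fx", "fy", "cx", "cy" (pixels), "world_to_cam" (4x4, takes a point from world to camera coordinates); the wrist camera has in their place "T_tool_cam" (4x4, takes a point from camera to tool coordinates, whose origin is the TCP and whose axes are the tool frame's). Camera axes: x right, y up, looking along -z (the intrinsics and any distortion apply to the point x, -y, -z); pixel columns grow to the right and rows downward; lengths in m; the calibration is good to about 2 mm. The wrist camera is an equidistant fisheye: a pixel r from the principal point sees the ray r / f radians off the axis. A picture is of the moment at which its call begins: read the wrist's pose just before it. camera_model takes no time and is no camera call.
- arm.job_done(): hands the job in, once; it reports no verdict.
Trained networks look in the newest picture that a camera, given by its name, has taken for a name from the list of things; names that differ only in an ending like _2 or _b are one class to them, and where a whole thing is asked for, a point or a joint stands for the part that bears it (a point fixed in the world has none). Each returns a list of dicts, best first, with "conf" (0 to 1); they miss things now and then, are a little off and sometimes report something else, mostly with a low value. They report only what shows in the picture. A call takes as long as a camera call. They do not tell look-alikes from the thing itself.
- finder.find_in(camera, name): "box" ([left, top, right, bottom] in pixels, round what is visible of it).
- finder.landmark_of(camera, name): "point" ([column, row] in pixels: a listed point, or the origin of a listed thing).
The state is a dict: "t": time; "q": joint angles; "qd": joint speeds; "joint_efforts": joint torques, N m; "eef_pos": TCP position; "ee_rot": TCP orientation; "force": force on the tool from outside, world axes, zero at the start; "moment": the same for the moment, N m; "width": finger opening in m.
Only numpy, scipy, OpenCV 4.12 (cv2) and the standard library are available. Lean on these libraries where they do the work, as an engineer would, in place of code of your own. Each camera call takes 0.05 s, during which the arm holds its last target. There are 200 camera calls.

## Working session

There is one attempt and no reset: what is moved stays moved. The work goes in short steps, Python scripts to look and compute and a tool call to move; the robot and the scene stay as the last step left them, time stands still between calls to the robot, and variables do not carry over. Pictures are saved under pics/ and viewed, about 8 in all and at most 12, crops included, and the job is handed in when it is done.

Besides the shell and the picture viewer there is one more tool, called after "Call:" by a JSON object that holds its "fn" and its "kwargs". apply_moves: Moves the arm, as the interface text tells. Its arguments: {"type":"object","properties":{"increments":{"type":"array"},"hand":{"type":"number"},"force":{"type":"number"}},"required":["increments"]}

```bash
mkdir -p pics
cat > h.py <<'E'
import numpy as np, cv2
from station import arm, optics, finder
def ray(cam,uv):
    m=optics.camera_model(cam); W=np.linalg.inv(m["world_to_cam"])
    d=np.array([(uv[0]-m["cx"])/m["fx"],-(uv[1]-m["cy"])/m["fy"],-1.])
    return W[:3,3],W[:3,:3]@d
def at(cam,uv,z):
    o,d=ray(cam,uv); return o+d*(z-o[2])/d[2]
def save(cam,f):
    im=optics.grab_frame(cam); cv2.imwrite("pics/"+f,im[:,:,::-1]); return im
E
python3 - <<'E'
from h import *
s=arm.get_state();print(s)
for c in("top","scene"):
    save(c,c+"0.png");m=optics.camera_model(c);print(c,{k:v for k,v in m.items() if k!="world_to_cam"},np.linalg.inv(m["world_to_cam"])[:3,3])
    for n,z in(("jar_1_center",.028),("tray",0)):
        for r in finder.landmark_of(c,n): print(n,r,at(c,r["point"],z).round(4))
        for r in finder.find_in(c,n): print(n,r)
E
```

```text
{'t': 0.0, 'q': array([ 1.60411313e+00,  3.59359965e-01,  1.10253734e-02, -3.47010129e-04,
       -1.22411427e+00, -2.88114417e-01]), 'qd': array([ 0.00025747, -0.00227018,  0.00084902,  0.00101506,  0.00092586,
       -0.00055845]), 'joint_efforts': array([ 3.16430132e-04, -5.82714593e+01,  2.93050826e+01,  6.99717432e+00,
        7.11073910e-03, -1.48600216e-04]), 'eef_pos': array([0.17003198, 0.65272195, 0.23662609]), 'ee_rot': array([-3.14143581e+00, -1.67712068e-03, -1.82571225e+00]), 'force': array([ 0.35135594, -0.00465508,  0.04385956]), 'moment': array([-0.08299036,  0.03161213, -0.01623084]), 'width': 0.08775036603907453}
top {'fx': 508.41457705331896, 'fy': 508.41457705331896, 'cx': 286.21365113357166, 'cy': 200.05770251569604} [ 0.34508194 -0.00885501  1.54084232]
jar_1_center {'point': [207.5, 178.2], 'conf': 0.53} [0.5501 0.1968 0.028 ]
jar_1_center {'box': [203.6, 169.4, 218.8, 186.3], 'conf': 0.72}
tray {'point': [291.0, 203.5], 'conf': 0.77} [ 0.4814 -0.0552  0.    ]
tray {'box': [252.6, 184.0, 328.9, 220.6], 'conf': 0.83}
scene {'fx': 523.463063771862, 'fy': 523.463063771862, 'cx': 274.51994452131225, 'cy': 205.9235920847676} [-0.07923283 -0.99388326  0.67373991]
jar_1_center {'point': [262.0, 179.1], 'conf': 0.51} [0.5438 0.1762 0.028 ]
jar_1_center {'box': [254.0, 165.6, 271.3, 187.0], 'conf': 0.53}
tray {'point': [289.9, 227.4], 'conf': 0.89} [ 0.4982 -0.0483  0.    ]
tray {'box': [246.9, 204.1, 333.2, 257.7], 'conf': 0.84}
```

View pics/top0.png

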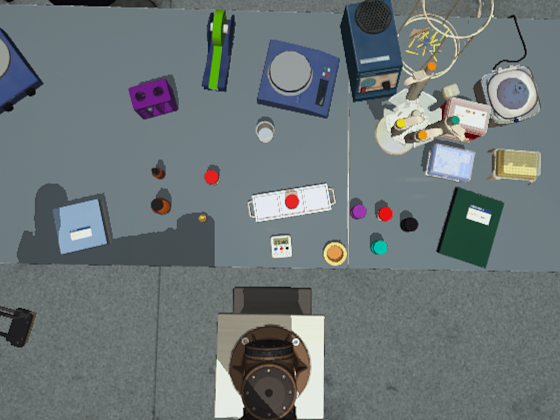

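View pics/scene0.png

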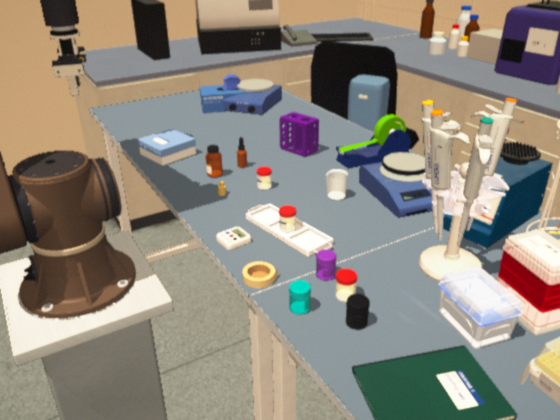

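The top view shows red lids at (212,177), (386,214) and, in the tray's middle pocket, (292,201). Jar 2 has purple (359,212), black (409,225) and turquoise (379,247) look-alikes round it.

```bash
cat > m.py <<'E'
from h import *
im=cv2.imread("pics/top0.png"); hsv=cv2.cvtColor(im,cv2.COLOR_BGR2HSV)
H,S,V=[hsv[:,:,i].astype(int) for i in range(3)]
def blobs(mask,name,z):
    n,l,st,c=cv2.connectedComponentsWithStats(mask.astype(np.uint8))
    for i in range(1,n):
        if 60<st[i,4]<4000 and 140<c[i][1]<265 and 140<c[i][0]<430:
            print(name,c[i].round(1),st[i],at("top",c[i],z).round(4))
blobs(((H<5)|(H>174))&(S>200)&(V>120),"red",.056)
blobs((H>130)&(H<160)&(S>120),"purple",.056)
blobs((H>75)&(H<95)&(S>150),"turq",.056)
blobs((V<45),"black",.056)
blobs((H>5)&(H<14)&(S>120)&(V<160),"brown",.06)
m=(V>195)&(S<40); n,l,st,c=cv2.connectedComponentsWithStats(m.astype(np.uint8))
for i in range(1,n):
    if st[i,4]>300 and 180<c[i][1]<225 and 240<c[i][0]<340:
        p=np.argwhere(l==i)[:,::-1].astype(np.float32); r=cv2.minAreaRect(p); b=cv2.boxPoints(r)
        w=np.array([at("top",q,.016) for q in b]); print("tray",r,w.round(4),w.mean(0),np.linalg.norm(w-np.roll(w,1,0),axis=1))
        x=im[170:240,240:340]
cv2.imwrite("pics/crop.png",np.hstack([cv2.resize(im[170:270,240:340],(400,400),interpolation=cv2.INTER_CUBIC),cv2.resize(im[170:270,340:440],(400,400),interpolation=cv2.INTER_CUBIC)]))
E
python3 m.py
```

```text
red [211.  176.8] [205 171  13  13 140] [0.5505 0.1829 0.056 ]
red [291.5 201.1] [286 195  12  13 130] [ 0.4837 -0.0548  0.056 ]
red [385.  213.4] [379 207  13  14 142] [ 0.4526 -0.3304  0.056 ]
purple [357.9 211.4] [350 204  16  15 177] [ 0.4572 -0.2503  0.056 ]
turq [378.5 246.9] [370 240  17  15 189] [ 0.3542 -0.3113  0.056 ]
black [156.8 204.3] [151 199  12  11  96] [0.4666 0.3377 0.056 ]
black [408.5 224.2] [400 218  18  14 188] [ 0.4221 -0.3997  0.056 ]
brown [159.1 173.7] [152 168  13  11  65] [0.5561 0.3338 0.06  ]
brown [163.1 206.4] [152 198  18  16 121] [0.4603 0.3184 0.06  ]
tray ((292.4820861816406, 202.24708557128906), (26.534427642822266, 84.33173370361328), 80.7538833618164) [[ 0.5004  0.0729  0.016 ]
 [ 0.5467 -0.1778  0.016 ]
 [ 0.4674 -0.1914  0.016 ]
 [ 0.4218  0.0583  0.016 ]] [ 0.48406999 -0.0595062   0.016     ] [0.07997913 0.254976   0.0804792  0.25378009]
```

View pics/crop.png

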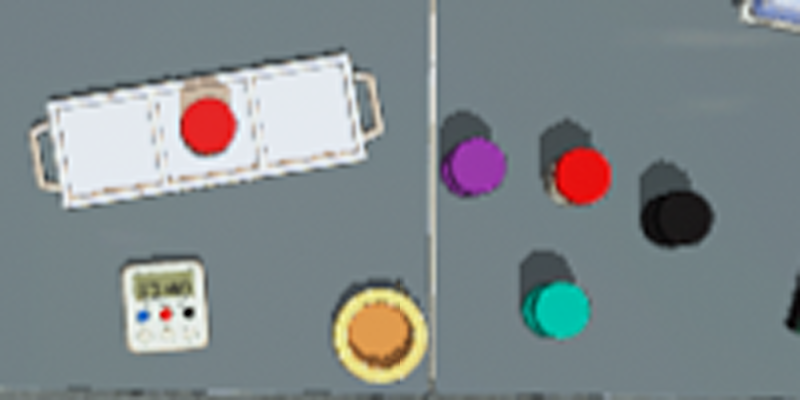

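The crop shows the middle pocket filled and both end pockets empty, with the tray yawed about 0.18 rad. I will hold the jaw axis at 15° throughout: it clears the look-alikes round jar 2 and runs across the tray. I'll go above jar 1 first.

Call:
{"fn": "apply_moves", "kwargs": {"increments": [0.021,-0.026,0,0,0,-0.0585,0.021,-0.026,0,0,0,-0.0585,0.021,-0.026,0,0,0,-0.0585,0.021,-0.026,0,0,0,-0.0585,0.021,-0.026,0,0,0,-0.0585,0.021,-0.026,0,0,0,-0.0585,0.021,-0.026,0,0,0,-0.0585,0.021,-0.026,0,0,0,-0.0585,0.021,-0.026,0,0,0,-0.0585,0.021,-0.026,0,0,0,-0.0585,0.021,-0.026,0,0,0,-0.0585,0.021,-0.026,0,0,0,-0.0585,0.021,-0.026,0,0,0,-0.0585,0.021,-0.026,0,0,0,-0.0585,0.021,-0.026,0,0,0,-0.0585,0.021,-0.026,0,0,0,-0.0585,0.021,-0.026,0,0,0,-0.0585,0.021,-0.026,0,0,0,-0.0585], "hand": 0, "force": 15}}

```text
t: 2.0
eef_pos: [0.5572, 0.1662, 0.2399]
ee_rot: [3.139, 0.008, -2.917]
force: [0.3, 1.7, 1.0]
width: 0.0874
```

```bash
cat >> h.py <<'E'
from scipy.spatial.transform import Rotation as Ro
def wat(uv,z,m=None,s=None):
    m=m or optics.camera_model("wrist"); s=s or arm.get_state()
    T=np.eye(4);T[:3,:3]=Ro.from_euler("xyz",s["ee_rot"]).as_matrix();T[:3,3]=s["eef_pos"]
    W=T@m["T_tool_cam"]
    dx,dy=(uv[0]-m["cx"])/m["fx"],(uv[1]-m["cy"])/m["fy"];th=np.hypot(dx,dy);k=np.sin(th)/max(th,1e-9)
    d=W[:3,:3]@np.array([dx*k,-dy*k,-np.cos(th)]);o=W[:3,3]
    return o+d*(z-o[2])/d[2]
def wred(f,z=.056):
    s=arm.get_state(); im=save("wrist",f)
    hsv=cv2.cvtColor(im,cv2.COLOR_RGB2HSV);H,S,V=[hsv[:,:,i].astype(int) for i in range(3)]
    n,l,st,c=cv2.connectedComponentsWithStats((((H<6)|(H>172))&(S>170)&(V>80)).astype(np.uint8))
    for i in range(1,n):
        if st[i,4]>60: print("red",c[i].round(1),st[i],wat(c[i],z,s=s).round(4))
    return s,im
E
python3 - <<'E'
from h import *
s,_=wred("w1.png");print(s["eef_pos"],s["ee_rot"],s["qd"].round(3))
print(optics.camera_model("wrist"))
for n,z in(("jar_1_center",.028),("tray",0)):
    for r in finder.landmark_of("wrist",n): print(n,r,wat(r["point"],z,s=s).round(4))
E
```

```text
red [393.8  13.2] [376   0  35  30 827] [ 0.4839 -0.0557  0.056 ]
red [280.1 210. ] [ 262  191   37   39 1125] [0.5538 0.1822 0.056 ]
[0.55719662 0.16619932 0.23987137] [ 3.13855232  0.00794022 -2.91746748] [-0.773  0.24   0.315  0.001 -0.065  0.04 ]
{'fx': 325.19226210127806, 'fy': 325.19226210127806, 'cx': 277.99751097277925, 'cy': 212.47635332965075, 'T_tool_cam': array([[ 9.99999194e-01,  4.97940929e-04,  1.16757633e-03,
        -5.52012718e-04],
       [ 7.75081984e-04, -9.67981916e-01, -2.51018744e-01,
        -6.74021970e-02],
       [ 1.00520027e-03,  2.51019447e-01, -9.67981522e-01,
        -1.47480573e-01],
       [ 0.00000000e+00,  0.00000000e+00,  0.00000000e+00,
         1.00000000e+00]])}
jar_1_center {'point': [280.5, 206.5], 'conf': 0.6} [0.5527 0.1851 0.028 ]
tray {'point': [377.6, 26.6], 'conf': 0.76} [ 0.486  -0.0561  0.    ]
```

View pics/w1.png

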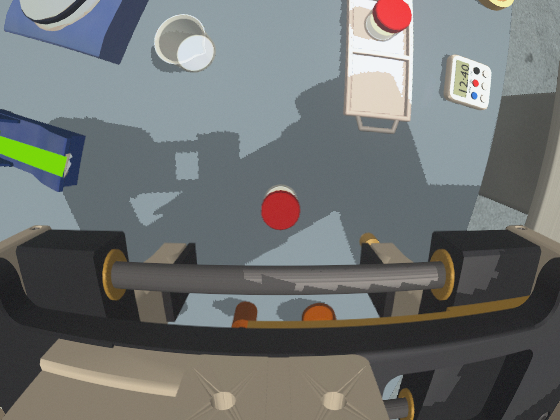

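The wrist view shows jar 1's lid at (280,210), clear of everything else, and the tray with jar 3 at (392,13). Both agree with the top view.

Run:
```python
from h import *
s,_=wred("w2.png");print(s["eef_pos"],s["ee_rot"])
```

```text
red [393.5  13.3] [376   0  35  30 833] [ 0.484  -0.0559  0.056 ]
red [279.9 210.7] [ 262  192   37   38 1128] [0.5538 0.1822 0.056 ]
[0.55737224 0.16561309 0.23923838] [ 3.13908912  0.00693117 -2.91864647]
```

Call:
{"fn": "apply_moves", "kwargs": {"increments": [-0.001,0.0035,-0.01,0,0,0.008,-0.001,0.0035,-0.01,0,0,0.008,-0.001,0.0035,-0.01,0,0,0.008,-0.001,0.0035,-0.01,0,0,0.008,-0.0005,0.003,-0.01,0,0,0.005,0,0,-0.025,0,0,0,0,0,-0.025,0,0,0,0,0,-0.025,0,0,0,0,0,-0.02,0,0,0,0,0,-0.01,0,0,0,0,0,0,0,0,0,0,0,0,0,0,0]}}

```text
t: 3.2
eef_pos: [0.5443, 0.1926, 0.0692]
ee_rot: [3.139, 0.004, -2.858]
force: [0.3, -0.2, 0.5]
width: 0.0878
```

Call:
{"fn": "apply_moves", "kwargs": {"increments": [0.008,-0.0095,0,0,0,0,0,0,0,0,0,0,0,0,0,0,0,0]}}

```text
t: 3.45
eef_pos: [0.553, 0.1839, 0.07]
ee_rot: [3.139, 0.005, -2.855]
force: [0.0, 0.3, 0.1]
width: 0.0877
```

Call:
{"fn": "apply_moves", "kwargs": {"increments": [0,-0.001,-0.018,0,0,0,0,0,-0.015,0,0,0,0,0,0,0,0,0,0,0,0,0,0,0]}}

```text
t: 3.78
eef_pos: [0.5562, 0.1842, 0.0407]
ee_rot: [3.137, 0.013, -2.855]
force: [-0.2, -0.1, 1.0]
width: 0.0875
```

Call:
{"fn": "apply_moves", "kwargs": {"increments": [-0.003,-0.0015,-0.011,0,0,0,0,0,0,0,0,0,0,0,0,0,0,0]}}

```text
t: 4.03
eef_pos: [0.555, 0.1837, 0.0329]
ee_rot: [3.136, 0.017, -2.854]
force: [0.5, -0.0, 0.3]
width: 0.0875
```

Call:
{"fn": "apply_moves", "kwargs": {"increments": [-0.002,-0.001,-0.003,0,0,0,0,0,0,0,0,0,0,0,0,0,0,0,0,0,0,0,0,0,0,0,0,0,0,0,0,0,0,0,0,0], "hand": 1, "force": 15}}

```text
t: 4.53
eef_pos: [0.5547, 0.1839, 0.0335]
ee_rot: [3.135, 0.022, -2.854]
force: [-0.4, -0.9, 0.3]
width: 0.0533
```

Call:
{"fn": "apply_moves", "kwargs": {"increments": [0,0,0,0,0,0,0,0,0,0,0,0,0,0,0,0,0,0,0,0,0,0,0,0]}}

```text
t: 4.87
eef_pos: [0.5547, 0.1839, 0.0337]
ee_rot: [3.135, 0.022, -2.854]
force: [-0.7, -0.2, 0.7]
width: 0.0413
```

Call:
{"fn": "apply_moves", "kwargs": {"increments": [0,0,0.01,0,0,0,0,0,0.03,-0.003,0.01,0,0,0,0.03,-0.003,0.01,0,0,0,0.02,0,0,0,0,0,0,0,0,0,-0.015,-0.03,0,0,0,0,-0.015,-0.03,0,0,0,0,-0.015,-0.03,0,0,0,0,-0.015,-0.03,0,0,0,0,-0.01,-0.02,0,0,0,0,-0.005,-0.008,0,0,0,0,0,0,0,0,0,0,0,0,0,0,0,0]}}

```text
t: 5.95
eef_pos: [0.475, 0.0305, 0.1319]
ee_rot: [3.135, 0.003, -2.852]
force: [-0.1, 0.7, -0.7]
width: 0.0414
```

Call:
{"fn": "apply_moves", "kwargs": {"increments": [-0.004,-0.012,0,0,0,0,0,0,0,0,0,0,0,0,0,0,0,0]}}

```text
t: 6.2
eef_pos: [0.4724, 0.0194, 0.1324]
ee_rot: [3.135, 0.004, -2.85]
force: [-0.2, -0.3, -0.5]
width: 0.0414
```

Run:
```python
from h import *
s,_=wred("w3.png",.062);print(s["eef_pos"],s["ee_rot"],s["width"])
for r in finder.landmark_of("wrist","tray"): print(r,wat(r["point"],0,s=s).round(4))
```

```text
red [292.9 117. ] [ 263   89   61   57 2690] [ 0.4857 -0.0556  0.062 ]
red [429.1 202. ] [425 198   9   9  61] [ 0.372  -0.0301  0.062 ]
red [276.2 256.7] [ 236  245   82   21 1130] [0.4683 0.0418 0.062 ]
red [277.9 306.4] [ 232  295   92   26 1977] [0.455  0.0817 0.062 ]
[0.4724094  0.01943532 0.13236448] [ 3.13496155  0.00427198 -2.850282  ] 0.041432020984067994
{'point': [290.0, 116.9], 'conf': 0.31} [ 0.4863 -0.0577  0.    ]
```

View pics/w3.png

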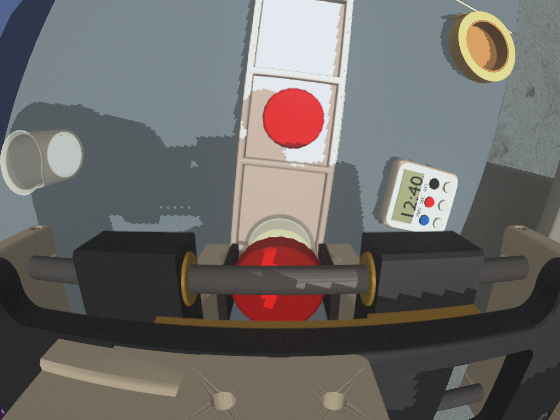

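The held jar is upright in the jaws. The tray's dividers run about (243,158)-(335,168) and (253,74)-(345,80). I'll check the tray pose against them.

Run:
```python
from h import *
a=wat((289,163),.016);b=wat((299,77),.016);print(a,b,np.linalg.norm(a-b),(a+b)/2,np.arctan2(a[1]-b[1],a[0]-b[0])-np.pi/2)
c=(a+b)/2;print(c+(a-b),c-(a-b))
```

```text
[ 0.47629919 -0.02083212  0.016     ] [ 0.48892989 -0.09029792  0.016     ] 0.07060476288323916 [ 0.48261454 -0.05556502  0.016     ] 0.17986109439683684
[0.46998385 0.01390078 0.016     ] [ 0.49524523 -0.12503083  0.016     ]
```

Call:
{"fn": "apply_moves", "kwargs": {"increments": [-0.002,-0.001,-0.02,0,0,0,0,0,-0.02,0,0,0,0,0,-0.015,0,0,0,0,0,-0.005,0,0,0,0,0,0,0,0,0,0,0,0,0,0,0]}}

```text
t: 6.8
eef_pos: [0.4729, 0.0212, 0.0709]
ee_rot: [3.135, 0.006, -2.847]
force: [0.4, 0.9, 0.1]
width: 0.0416
```

Call:
{"fn": "apply_moves", "kwargs": {"increments": [-0.003,-0.003,-0.012,0,0,0,0,0,-0.01,0,0,0,0,0,0,0,0,0,0,0,0,0,0,0]}}

```text
t: 7.13
eef_pos: [0.4728, 0.0196, 0.0517]
ee_rot: [3.135, 0.011, -2.845]
force: [0.7, -0.4, 0.4]
width: 0.0414
```

Call:
{"fn": "apply_moves", "kwargs": {"increments": [-0.003,-0.0015,-0.008,-0.003,0.01,0,0,0,0,0,0,0,0,0,-0.002,0,0,0,0,0,0,0,0,0,0,0,0,0,0,0]}}

```text
t: 7.55
eef_pos: [0.4715, 0.0189, 0.0436]
ee_rot: [3.135, 0.004, -2.844]
force: [0.3, -0.6, 0.2]
width: 0.0414
```

Call:
{"fn": "apply_moves", "kwargs": {"increments": [-0.001,0,-0.003,0,0,0,0,0,0,0,0,0,0,0,-0.002,0,0,0,0,0,0,0,0,0,0,0,0,0,0,0]}}

```text
t: 7.97
eef_pos: [0.4707, 0.0189, 0.039]
ee_rot: [3.135, 0.005, -2.844]
force: [0.3, 0.4, -0.8]
width: 0.0411
```

Call:
{"fn": "apply_moves", "kwargs": {"increments": [0,0,0,0,0,0,0,0,0,0,0,0,0,0,0,0,0,0,0,0,0,0,0,0,0,0,0,0,0,0,0,0,0,0,0,0], "hand": 0}}

```text
t: 8.47
eef_pos: [0.4708, 0.019, 0.0388]
ee_rot: [3.135, 0.005, -2.844]
force: [-0.2, 0.2, 0.9]
width: 0.0756
```

Call:
{"fn": "apply_moves", "kwargs": {"increments": [0,0,0.005,0,0,0,0,0,0.02,0,0,0,0,0,0.035,0,0,0,0,0,0.035,0,0,0,0,0,0.035,0,0,0,0,0,0.035,0,0,0,0,0,0.015,0,0,0,0,0,0,0,0,0,0,-0.03,0,0,0,0,0,-0.035,0,0,0,0,0,-0.035,0,0,0,0,0,-0.035,0,0,0,0,0,-0.035,0,0,0,0,0,-0.035,0,0,0,0,0,-0.035,0,0,0,0,0,-0.03,0,0,0,0,0,-0.01,0,0,0,0,0,0,0,0,0,0]}}

```text
t: 9.97
eef_pos: [0.4631, -0.2735, 0.228]
ee_rot: [3.133, 0.004, -2.838]
force: [0.0, 0.5, 0.3]
width: 0.0873
```

Run:
```python
from h import *
s,_=wred("w4.png");print(s["t"],s["eef_pos"],s["ee_rot"],s["width"])
save("scene","s4.png")
```

```text
red [305.7 143.2] [ 286  123   41   41 1291] [ 0.4546 -0.3319  0.056 ]
9.9667 [ 0.46307179 -0.27350025  0.22804587] [ 3.13332762  0.00407995 -2.8378738 ] 0.08731774355640538
```

View pics/w4.png

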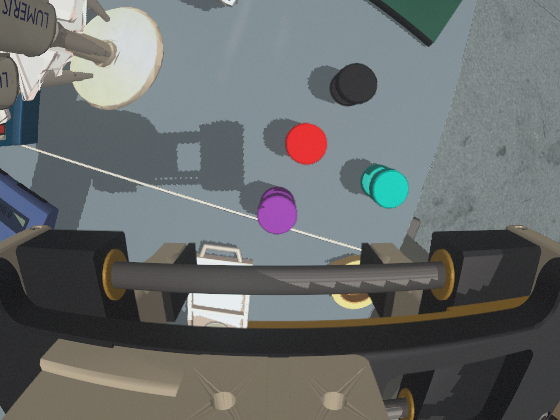

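Jar 2's lid is at (306,143), red, with the purple, turquoise and black look-alikes round it. At 17° the jaw line runs clear of all three.

Call:
{"fn": "apply_moves", "kwargs": {"increments": [-0.005,-0.028,0,0,0,0,-0.004,-0.02,0,0,0,0,0,0,0,0,0,0,0,0,0,0,0,0]}}

```text
t: 10.4
eef_pos: [0.4546, -0.316, 0.2278]
ee_rot: [3.132, 0.005, -2.831]
force: [-0.3, -0.5, 0.5]
width: 0.0874
```

Call:
{"fn": "apply_moves", "kwargs": {"increments": [0,-0.013,0,0,0,0,0,0,0,0,0,0,0,0,-0.03,0,0,0,0,0,-0.035,0,0,0,0,0,-0.035,0,0,0,0,0,-0.02,0,0,0,0,0,0,0,0,0,0,0,0,0,0,0]}}

```text
t: 11.07
eef_pos: [0.4584, -0.3239, 0.1078]
ee_rot: [3.137, 0.012, -2.822]
force: [1.0, -0.5, 1.2]
width: 0.0874
```

Run:
```python
from h import *
s,_=wred("w5.png");print(s["t"],s["eef_pos"],s["ee_rot"],s["width"])
```

```text
red [290.1 223.8] [ 260  192   62   63 2976] [ 0.4549 -0.3336  0.056 ]
11.0667 [ 0.45836715 -0.32389479  0.10779148] [ 3.13703764  0.01168318 -2.82178486] 0.08744116965533574
```

Call:
{"fn": "apply_moves", "kwargs": {"increments": [-0.004,-0.008,0,-0.003,0.011,0,0,0,0,0,0,0,0,0,-0.02,0,0,0,0,0,-0.015,0,0,0,0,0,0,0,0,0,0,0,0,0,0,0]}}

```text
t: 11.62
eef_pos: [0.4602, -0.3352, 0.0821]
ee_rot: [-3.136, 0.011, -2.82]
force: [0.2, 0.5, -0.4]
width: 0.0875
```

Call:
{"fn": "apply_moves", "kwargs": {"increments": [-0.006,0.0025,0,0,0,0,0,0,0,0,0,0,0,0,0,0,0,0]}}

```text
t: 11.87
eef_pos: [0.4551, -0.3334, 0.0855]
ee_rot: [-3.133, 0.014, -2.82]
force: [0.7, -1.1, -0.1]
width: 0.0876
```

Call:
{"fn": "apply_moves", "kwargs": {"increments": [-0.001,0,-0.018,0.004,0.016,0,-0.001,0,-0.016,0,0,0,0,0,0,0,0,0,0,0,0,0,0,0]}}

```text
t: 12.2
eef_pos: [0.4553, -0.3343, 0.0553]
ee_rot: [-3.137, 0.006, -2.819]
force: [-0.1, -1.0, 0.6]
width: 0.0873
```

Call:
{"fn": "apply_moves", "kwargs": {"increments": [-0.001,0.001,-0.014,0,0,0,0,0,-0.008,0,0,0,0,0,0,0,0,0,0,0,0,0,0,0]}}

```text
t: 12.53
eef_pos: [0.4563, -0.3341, 0.0364]
ee_rot: [-3.134, 0.009, -2.818]
force: [0.5, 0.3, 0.4]
width: 0.0878
```

Call:
{"fn": "apply_moves", "kwargs": {"increments": [-0.002,0.0015,-0.003,0,0,0,0,0,0,0,0,0,0,0,0,0,0,0,0,0,0,0,0,0,0,0,0,0,0,0,0,0,0,0,0,0,0,0,0,0,0,0,0,0,0,0,0,0,0,0,0,0,0,0,0,0,0,0,0,0], "hand": 1}}

```text
t: 13.37
eef_pos: [0.4556, -0.3331, 0.0362]
ee_rot: [-3.132, 0.012, -2.817]
force: [-0.2, 0.1, -0.3]
width: 0.0412
```

Call:
{"fn": "apply_moves", "kwargs": {"increments": [0,0,0.01,0,0,0,0,0,0.03,0,0,0,0,0,0.035,0,0,0,0,0,0.035,0,0,0,0,0,0.02,0,0,0,0,0,0,0,0,0,0.006,0.03,0,0,0,0,0.007,0.035,0,0,0,0,0.007,0.035,0,0,0,0,0.007,0.035,0,0,0,0,0.005,0.025,0,0,0,0,0.003,0.01,0,0,0,0,0,0,0,0,0,0,0,0,0,0,0,0]}}

```text
t: 14.53
eef_pos: [0.4873, -0.1562, 0.1779]
ee_rot: [-3.132, 0.013, -2.821]
force: [0.1, 0.1, -0.3]
width: 0.0413
```

Call:
{"fn": "apply_moves", "kwargs": {"increments": [0.004,0.012,0,0.005,0.015,0,0.003,0.01,0,0,0,0,0,0,0,0,0,0,0,0,-0.025,0,0,0,0,0,-0.025,0,0,0,0,0,-0.02,0,0,0,0,0,0,0,0,0,0,0,0,0,0,0]}}

```text
t: 15.2
eef_pos: [0.4954, -0.1357, 0.1071]
ee_rot: [-3.141, 0.002, -2.825]
force: [0.1, 0.9, 0.3]
width: 0.0411
```

Call:
{"fn": "apply_moves", "kwargs": {"increments": [0.001,0.005,-0.018,0,0,0,0,0,-0.018,0,0,0,0,0,0,0,0,0,0,0,0,0,0,0]}}

```text
t: 15.53
eef_pos: [0.4993, -0.1317, 0.0747]
ee_rot: [-3.139, 0.006, -2.826]
force: [0.3, -0.4, -0.7]
width: 0.0412
```

Call:
{"fn": "apply_moves", "kwargs": {"increments": [-0.003,0.002,-0.014,0.001,0.006,0,0,0,-0.01,0,0,0,0,0,0,0,0,0,0,0,0,0,0,0]}}

```text
t: 15.87
eef_pos: [0.4999, -0.1303, 0.0555]
ee_rot: [-3.139, 0.007, -2.826]
force: [0.5, -0.1, -0.2]
width: 0.0413
```

Call:
{"fn": "apply_moves", "kwargs": {"increments": [-0.003,0.0005,-0.008,0.001,0.006,0,0,0,-0.002,0,0,0,0,0,0,0,0,0,0,0,0,0,0,0]}}

```text
t: 16.2
eef_pos: [0.4982, -0.1299, 0.0469]
ee_rot: [-3.141, 0.005, -2.826]
force: [0.3, 1.3, -0.4]
width: 0.0407
```

Call:
{"fn": "apply_moves", "kwargs": {"increments": [-0.001,0,-0.004,0,0,0,0,0,0,0,0,0,0,0,-0.001,0,0,0,0,0,0,0,0,0]}}

```text
t: 16.53
eef_pos: [0.4975, -0.1299, 0.0422]
ee_rot: [-3.141, 0.005, -2.825]
force: [-0.0, -0.3, -0.7]
width: 0.0413
```

Call:
{"fn": "apply_moves", "kwargs": {"increments": [0,0,-0.001,0,0,0,0,0,0,0,0,0]}}

```text
t: 16.7
eef_pos: [0.4977, -0.1298, 0.0422]
ee_rot: [-3.14, 0.006, -2.825]
force: [-0.6, -0.7, -1.0]
width: 0.0417
```

Call:
{"fn": "apply_moves", "kwargs": {"increments": [0,0,0,0,0,0,0,0,0,0,0,0,0,0,0,0,0,0,0,0,0,0,0,0,0,0,0,0,0,0,0,0,0,0,0,0,0,0,0,0,0,0,0,0,0,0,0,0], "hand": 0}}

```text
t: 17.37
eef_pos: [0.498, -0.1299, 0.0419]
ee_rot: [-3.14, 0.006, -2.825]
force: [0.0, -0.5, 0.2]
width: 0.086
```

Call:
{"fn": "apply_moves", "kwargs": {"increments": [0,0,0.005,0,0,0,0,0,0.02,0,0,0,0,0,0.035,0,0,0,0,0,0.035,0,0,0,0,0,0.035,0,0,0,0,0,0.035,0,0,0,0,0,0.015,0,0,0,0,0,0,0,0,0,0,0.03,0,0,0,0,0,0.035,0,0,0,0,0,0.035,0,0,0,0,0,0.035,0,0,0,0,0,0.035,0,0,0,0,0,0.035,0,0,0,0,0,0.035,0,0,0,0,0,0.03,0,0,0,0,0,0,0,0,0,0]}}

```text
t: 18.78
eef_pos: [0.4897, 0.1484, 0.2315]
ee_rot: [-3.14, 0.003, -2.833]
force: [1.3, -0.4, 0.2]
width: 0.0879
```

Run:
```python
from h import *
s,w=wred("w6.png",.062);print(s["t"],s["eef_pos"],s["width"])
sc=save("scene","s6.png")
o=np.hstack([cv2.resize(sc[150:330,200:400],(400,360)),cv2.resize(w,(400,300))[:,:] if 0 else cv2.copyMakeBorder(cv2.resize(w,(400,300)),0,60,0,0,0)])
cv2.imwrite("pics/f.png",o[:,:,::-1])
```

```text
red [345.8  12.9] [327   0  38  30 927] [ 0.4846 -0.0526  0.062 ]
red [330.5  70.8] [317  62  33  25 327] [0.4812 0.0123 0.062 ]
red [342.4  93.5] [326  83  31  17 171] [0.4633 0.0299 0.062 ]
18.7833 [0.48971436 0.14843075 0.23149959] 0.0878529772582723
```

View pics/f.png

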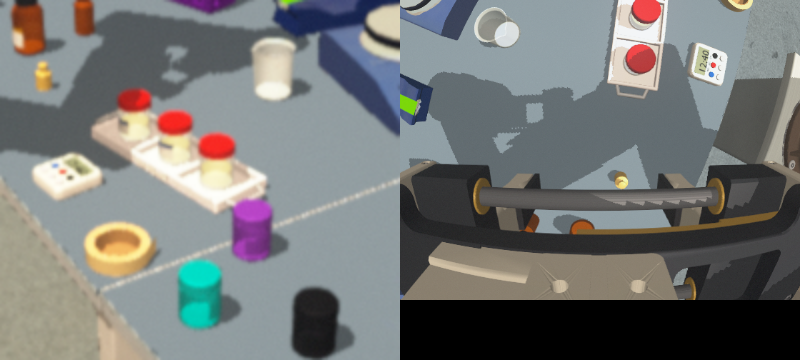

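All three jars stand upright in the tray, one to a pocket, and the look-alikes have not moved. I'll do one check from the top camera, then hand in.

Run:
```python
from h import *
im=save("top","t7.png");hsv=cv2.cvtColor(im,cv2.COLOR_RGB2HSV);H,S,V=[hsv[:,:,i].astype(int) for i in range(3)]
n,l,st,c=cv2.connectedComponentsWithStats((((H<5)|(H>174))&(S>180)&(V>80)).astype(np.uint8))
for i in range(1,n):
    if st[i,4]>60: print(c[i].round(1),st[i],at("top",c[i],.062).round(4))
print(arm.get_state()["t"],arm.job_done())
```

```text
[316.  197.2] [310 191  13  13 138] [ 0.496  -0.1263  0.062 ]
[291.4 201. ] [285 195  13  13 137] [ 0.4833 -0.0543  0.062 ]
[266.1 205.2] [260 199  13  13 138] [0.4696 0.0192 0.062 ]
the job is handed in; nothing more can be done
18.9333 None
```

Both jars are in the tray: jar 1 in the left (+y) end pocket and jar 2 in the right (−y) end pocket, with the jar already there untouched in the middle. I handed the job in at 18.9 s of the 54 s allowed.

- **Position:** the last top view put the three lids at (0.470, 0.019), (0.483, −0.054) and (0.496, −0.126). That is a straight row about 74 mm apart, each within about 4 mm of its pocket centre.
- **Upright and clear:** the last scene picture showed all three jars upright, one to a pocket. The gripper was open and well clear of the tray.
- **Look-alikes:** the purple, turquoise and black ones still stood where they were.
- **Disagreements:** in the first pictures the scene camera's network placed the tray and jar 1 some 15–20 mm away from the top and wrist cameras. I went by the top and wrist cameras, which agreed to a few millimetres. In the last wrist picture jar 1's lid showed as two split patches and jar 2 was out of view, so I relied on the top view for the final check.

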